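# Push a worn bush through the flap of the scrap-metal box

## Task

A worn bronze bush, the short wide one, stands on the ledge of the scrap-metal box, off to one side of the flap. With your fingertips slide it along the ledge until it is in front of the flap, then push it in against the flap until it drops into the box, and draw your hand back so that the flap swings shut behind it. Slide it steadily, never pick it up or flick it, and leave the tall narrow sleeve on the ledge and everything on the bench where it is.

Things in the scene. Friction and masses are not known exactly. Their poses are not given: they have to be found in the camera images.
- scrap_box: Fixed grey sheet-steel box, 220 mm deep (x), 340 wide (y), 168 high, clear flat roof. Origin: centre of its underside, on the bench; +x runs from front to back (the way things are pushed in), +y along the front. Front plane at x = -110 mm. Behind the flap is a straight drop of about 95 mm to the box's floor.
- ledge (a point): Centre of the top of the box's ledge, axes as scrap_box: a flat steel shelf 100 mm above the bench, along the whole front (340 mm in y) and sticking out 135 mm in front of it (in x). Lips 12 mm high, 3 mm thick at its two ends only; its front edge is open, its back edge ends in the front plane, at the mouth.
- sill (a point): Middle of the mouth's lower edge: at ledge height, in the front plane, axes as scrap_box. The mouth is 130 mm wide (65 mm either side) and 60 mm high, shut by the flap; sheet wall beside it, an 8 mm lintel above it up to the roof.
- flap (a joint): Angle of the steel flap that fills the mouth, rad: 0 hanging shut, up to 1.4 as its lower edge is pushed inwards. 124 mm wide, 58 mm high, 0.14 kg, hinged along its top edge 60 mm above the ledge. No latch or spring: 1 to 2 N push it open, and it falls shut by its own weight in about a second.
- bush_center (a point): Centre (half-way up) of the worn bronze bush, a short wide tube standing on end on the ledge: 46 mm diameter, 33 mm bore, 26 mm high, about 0.17 kg. At the start 55 to 85 mm in front of the front plane and 70 to 100 mm to one side of the middle of the mouth.
- bush: The same short wide bush; origin: centre of its underside, 13 mm below bush_center.
- sleeve: Tall narrow bronze sleeve, 30 mm diameter, 44 mm high, standing on the ledge on the other side of the mouth from the bush. Not to be moved. Origin: centre of its underside.
- grease_jar: Closed jar, 64 mm diameter, 75 mm high, standing on the bench beside the box. Origin: centre of its underside.
- jaw_block: Wooden vice-jaw block lying on the bench beside the box, 110 x 42 x 24 mm. Origin: centre of its underside.
- wrench: Steel spanner lying on the bench, 200 mm long, 8 mm thick. Origin: its middle, underside.
- paint_brush: Paint brush lying on the bench, 220 mm long, 20 mm thick. Origin: its middle, underside.
- bearing_race: Steel bearing race lying flat on the bench, 52 mm diameter, 16 mm high. Origin: centre of its underside.
Things that resemble listed ones, but are neither listed nor needed, are in the scene too. Leave any blue or orange look-alike of the bush alone.

How it is judged:
On the way:
1. the bush, slid up to the mouth at ledge height, pushes the flap inwards (value of joint flap above 0.2 rad and x of bush_center in the frame of scrap_box above -0.145 m and z of bush_center in the frame of scrap_box above 0.095 m), for 0.04 s.
At the end, for the whole second after the job is handed in: The bush lies inside the scrap box, below the level of the ledge (its centre less than 70 mm above the bench); the flap hangs shut (less than 0.06 rad); the narrow sleeve still stands within 20 mm of its place (x of bush_center in the frame of scrap_box between -0.1 and 0.11 m and y of bush_center in the frame of scrap_box between -0.17 and 0.17 m and z of bush_center in the frame of scrap_box below 0.07 m and value of joint flap below 0.06 rad and velocity of joint flap below 0.1 rad/s and distance of sleeve from where it was at the start of the episode below 0.02 m); the robot touches nothing.
It fails at once if the bush is lifted (its centre more than 15 mm above its height on the ledge) (height (world z) of bush_center above 0.128 m).
It fails at once if the bush is flicked along the ledge (faster than 0.5 m/s) (linear speed of bush above 0.5 m/s and height (world z) of bush_center above 0.105 m).
It fails at once if the narrow sleeve is moved by more than 20 mm or tipped over (distance of sleeve from where it was at the start of the episode above 0.02 m or angle between sleeve's own z axis and vertical above 0.3 rad).
It fails at once if something on the bench is moved by more than 30 mm (distance of any of grease_jar, jaw_block, wrench, paint_brush, bearing_race from where it was at the start of the episode above 0.03 m).
It also fails if it takes over 56 s, if anything falls off the work surface, if the arm or the gripper's body presses on something with over 40 N, if the wrist force passes 120 N, or if a joint passes its speed limit or range.

## Robot

A 6-joint arm with a two-finger parallel gripper is mounted at the origin on the work surface. World frame = base frame: x ahead of the robot, y to its left, z up, the work surface at z = 0. Lengths are in m, angles in rad, forces in N, time in s.
With the tool pointing down it reaches from about 0.375 to 0.9 m from the base axis. Payload 3.1 kg.
Tool frame: the origin (TCP) lies midway between the tips of the shut fingers; the grasp point (between the pads) lies 19 mm behind it; x points along the fingers, z is the direction in which the jaws open and shut, and the axes are right-handed (so a half turn about x gives the same grasp; the last joint's range is limited). The gripper opens to 87 mm and grips with 3 to 60 N. Pads are 19 mm wide; open, the fingers measure 117 mm over their backs; the gripper's body (75 mm by 190 mm) begins 51 mm behind the grasp point.
Start: joints at [-0.178, 0.527, 1.433, -0, 1.181, -0.178], TCP at [0.625, 0, 0.223] pointing down, gripper open.
Joint ranges: [-3.08, 3.08], [-0.75, 2.2], [0.22, 2.44], [-1.43, 4.57], [0, 2.65], [-2.85, 2.85]. Speed limits (rad/s): [2.79, 2.79, 3.14, 3.14, 3.14, 3.14].

## Interface

Orientations are given as a unit quaternion [x, y, z, w].
In Python, from rig import robot, optics, workorder gives the robot as it stands.
- The arm moves only by the tool arm_command, never from a script. Its argument "plan" is a list of rows, each a list of 7 numbers: the shift along the tool's x, y, z in cm, then the turn, a rotation vector about the tool's x, y, z in rad, then the finger opening in cm, from 0 to 8.7. In form: [[x, y, z, ax, ay, az, gripper], ...]. A call has 1 to 12 rows; each row shifts and turns the pose as measured when the row begins, along the tool's axes as they then stand; what a row does not reach is not made up. A row lasts 1/8 s, in which the tool goes at most 62.5 mm and 10.7 degrees, less where a joint would pass 70% of its speed; a pose out of reach is approached as far as the arm can. A call with a gripper value outside its range is refused whole. The fingers move at their own pace and stop on an object; "grip_force" is the grip in N (left out, the last holds). Time passes only in rows, so rows that do not move let the fingers close. It gives the time, the measured TCP pose, the force and the opening at its end, in the units of the state.
- robot.get_obs(): the state, without advancing time (a new reading comes with each control period).
- optics.camera(name): name is "scene" or "side" or "wrist"; returns (picture, depth): 480x640x3 uint8, blue, green, red; 480x640 float32, m along the optical axis (not along the pixel's ray), 0 where there is no reading.
- optics.camera_info(name): a dict with "mtx" (3x3 intrinsics, pixels), "position" and "rotation" of the camera in the world; the wrist camera has in their place "tool_from_camera" (4x4, takes a point from camera to tool coordinates, whose origin is the TCP and whose axes are the tool frame's). Camera axes: x right, y down, z forward; pixel columns grow to the right and rows downward; lengths in m; the calibration is good to about 2 mm. A picture is of the moment at which its call begins: read the wrist's pose just before it. camera_info takes no time and is no camera call.
- workorder.hand_in(): hands the job in, once; it reports no verdict.
The state is a dict: "time": time; "q": joint angles; "joint_velocities": joint speeds; "joint_torque": joint torques, N m; "position": TCP position; "tool_rot": TCP orientation; "ft_force": force on the tool from outside, world axes, zero at the start; "moment": the same for the moment, N m; "grip_width": finger opening in m.
Only numpy, scipy, OpenCV 4.12 (cv2) and the standard library are available. Lean on these libraries where they do the work, as an engineer would, in place of code of your own. Each camera call takes 0.05 s, during which the arm holds its last target. There are 200 camera calls.

## Working session

There is one attempt and no reset: what is moved stays moved. The work goes in short steps, Python scripts to look and compute and a tool call to move; the robot and the scene stay as the last step left them, time stands still between calls to the robot, and variables do not carry over. Pictures are saved under pics/ and viewed, about 8 in all and at most 12, crops included, and the job is handed in when it is done.

Besides the shell and the picture viewer there is one more tool, called after "Request:" in YAML: its name, and indented under it one key for each argument. arm_command: Moves the arm, as the interface text tells. Its arguments: {"type":"object","properties":{"plan":{"type":"array"},"grip_force":{"type":"number"}},"required":["plan"]}

```bash
mkdir -p pics
cat > h.py <<'E'
import numpy as np,cv2
from rig import robot,optics,workorder
from scipy.spatial.transform import Rotation as R
def w(name,uv,d,info=None):
    i=optics.camera_info(name);K=np.array(i["mtx"])
    c=np.array([(uv[0]-K[0,2])/K[0,0]*d,(uv[1]-K[1,2])/K[1,1]*d,d])
    return np.array(i["rotation"])@c+np.array(i["position"])
E
python3 - <<'E'
from h import *
for n in("scene","side"):
    p,d=optics.camera(n);cv2.imwrite(f"pics/{n}0.png",p);np.save(n+"d.npy",d)
    i=optics.camera_info(n);print(n,i["position"],np.array(i["rotation"]).round(3).tolist(),i["mtx"])
o=robot.get_obs();print(o)
E
```

```text
scene [ 1.1822327  -0.18764534  0.76336454] [0.743, 0.538, -0.229, -0.326] [[509.90206365   0.         314.15422061]
 [  0.         509.90206365 241.71067636]
 [  0.           0.           1.        ]]
side [ 0.29281791 -0.70109633  0.61630773] [0.863, -0.148, 0.071, -0.478] [[484.7317826    0.         318.80829756]
 [  0.         484.7317826  229.18063809]
 [  0.           0.           1.        ]]
{'time': 0.1, 'q': array([-1.78495601e-01,  5.28377898e-01,  1.43378097e+00, -4.46909334e-05,
        1.18143102e+00, -1.78499348e-01]), 'joint_velocities': array([-2.23490012e-03, -1.93561387e-03, -2.32421369e-03, -1.09800148e-03,
       -6.49579513e-07,  5.43799334e-04]), 'joint_torque': array([-3.02360622e-04, -4.40987206e+01, -1.77151054e+01,  6.34850166e-02,
        5.34114777e-02, -3.85449334e-05]), 'position': array([6.24324973e-01, 1.41165450e-04, 2.21664462e-01]), 'tool_rot': array([1.03656403e-04, 7.07803931e-01, 1.18331532e-04, 7.06408926e-01]), 'ft_force': array([-1.21498859, -0.35506221,  0.19982824]), 'moment': array([-0.01434934,  0.011696  , -0.0179829 ]), 'grip_width': 0.08706213635167324}
```

View pics/scene0.png

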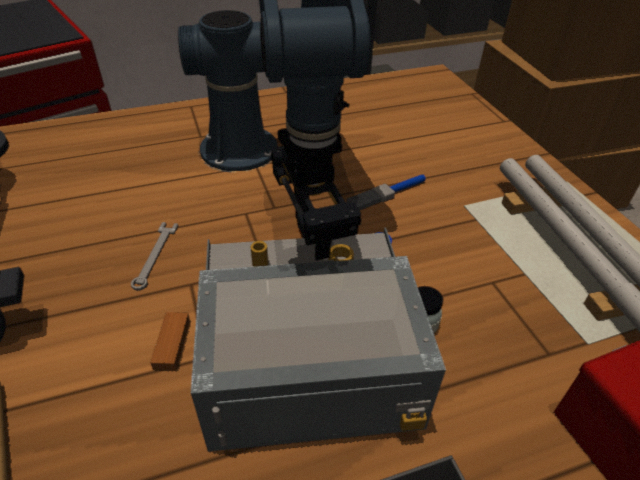

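View pics/side0.png

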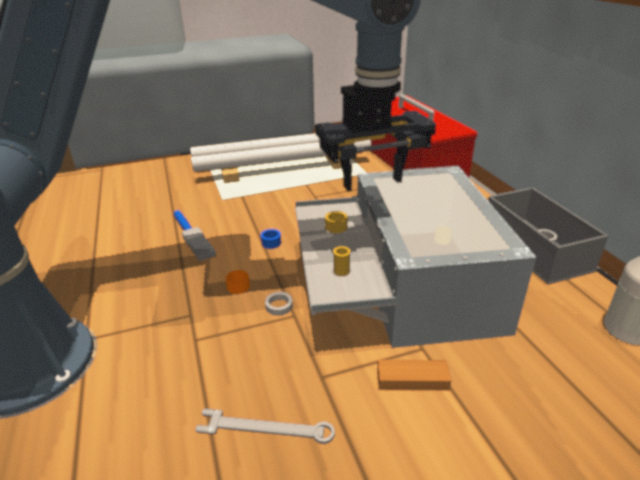

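Scene picture: the brass bush is at (341,253), the sleeve at (260,253), and the box front faces the robot. Side picture: the short wide brass tube is at (336,222), the tall narrow one at (342,260), and blue (271,239) and orange (237,282) look-alikes lie on the bench. The short wide brass one on the ledge is the one meant. Next I'll measure it and confirm in a crop.

```bash
sed -i 's/return np.array(i\["rotation"\])@c/return R.from_quat(i["rotation"]).as_matrix()@c/' h.py
cat >> h.py <<'E'
def cloud(name,d):
    i=optics.camera_info(name);K=np.array(i["mtx"]);v,u=np.mgrid[:480,:640]
    P=np.stack([(u-K[0,2])/K[0,0]*d,(v-K[1,2])/K[1,1]*d,d],-1)
    return P@R.from_quat(i["rotation"]).as_matrix().T+np.array(i["position"])
E
python3 - <<'E'
from h import *
for n in("scene","side"):
    d=np.load(n+"d.npy");p=cv2.imread(f"pics/{n}0.png");P=cloud(n,d);Z=P[...,2]
    hsv=cv2.cvtColor(p,cv2.COLOR_BGR2HSV)
    pts={"scene":[(341,250),(260,253),(341,243)],"side":[(336,222),(342,262)]}[n]
    for u,v in pts: print(n,u,v,P[v,u].round(4))
    for nm,(lo,hi) in dict(roof=(.160,.176),ledge=(.094,.105),brasstop=(.12,.13),slv=(.139,.148)).items():
        m=(Z>lo)&(Z<hi)&(d>0)&(P[...,0]>.35)&(P[...,0]<1.1)&(abs(P[...,1])<.4)
        if nm in("brasstop","slv"): m&=(hsv[...,1]>120)
        m=cv2.morphologyEx(m.astype(np.uint8),cv2.MORPH_OPEN,np.ones((2,2)))
        k,l,s,c=cv2.connectedComponentsWithStats(m)
        for j in range(1,k):
            if s[j,4]<15: continue
            q=P[l==j]; r=cv2.minAreaRect((q[:,:2]*1000).astype(np.float32))
            print(n,nm,s[j].tolist(),q.mean(0).round(4),[np.round(x,1) for x in r])
p=cv2.imread("pics/side0.png");cv2.imwrite("pics/crop.png",cv2.resize(p[170:320,220:420],None,fx=4,fy=4,interpolation=2))
print(optics.camera_info("wrist"))
E
```

```text
scene 341 250 [0.566  0.0768 0.1187]
scene 260 253 [ 0.5504 -0.0694  0.1401]
scene 341 243 [0.5322 0.0904 0.1021]
scene roof [192, 257, 255, 141, 28480] [ 0.7482 -0.0394  0.1703] [array([838.6, -22.7]), array([403.9, 741.5]), np.float64(77.8)]
scene ledge [332, 234, 61, 26, 1020] [0.5615 0.1312 0.1093] [array([859.3,   1.2]), array([111. , 739.9]), np.float64(68.2)]
scene ledge [267, 239, 50, 27, 1100] [ 0.5355 -0.0097  0.1109] [array([841.2, -70.6]), array([ 89.9, 715.5]), np.float64(78.2)]
scene ledge [210, 242, 45, 29, 1070] [ 0.5098 -0.1154  0.1084] [array([ 821.7, -167.2]), array([ 82.8, 717.5]), np.float64(80.2)]
scene ledge [337, 256, 10, 4, 30] [0.5773 0.0744 0.1102] [array([581.9,  72.1]), array([16.5, 34. ]), np.float64(67.5)]
scene ledge [318, 259, 12, 4, 28] [0.5983 0.0314 0.1361] [array([597.5,  32. ]), array([19.6, 77.4]), np.float64(70.3)]
scene ledge [575, 380, 65, 79, 454] [0.9806 0.3188 0.1025] [array([1097.9,   91.1]), array([110.7, 571.8]), np.float64(27.8)]
scene ledge [223, 396, 215, 26, 873] [ 0.8478 -0.0345  0.0984] [array([996. , -16.7]), array([369.5, 345.2]
[... 1950 characters left out ...]
 -136.4]), array([1339.3,  103.2]), np.float64(52.8)]
side slv [334, 248, 17, 12, 131] [ 0.541  -0.0701  0.1397] [array([558.6, -51.5]), array([83.3, 25.4]), np.float64(45.6)]
{'mtx': array([[397.48696696,   0.        , 317.20579776],
       [  0.        , 397.48696696, 236.99897413],
       [  0.        ,   0.        ,   1.        ]]), 'tool_from_camera': array([[-2.68613534e-04, -2.54647436e-01,  9.67033925e-01,
        -1.62052050e-01],
       [ 6.87427619e-04, -9.67033778e-01, -2.54647206e-01,
         6.98719605e-02],
       [ 9.99999728e-01,  5.96364142e-04,  4.34810041e-04,
        -2.08789993e-04],
       [ 0.00000000e+00,  0.00000000e+00,  0.00000000e+00,
         1.00000000e+00]])}
```

View pics/crop.png

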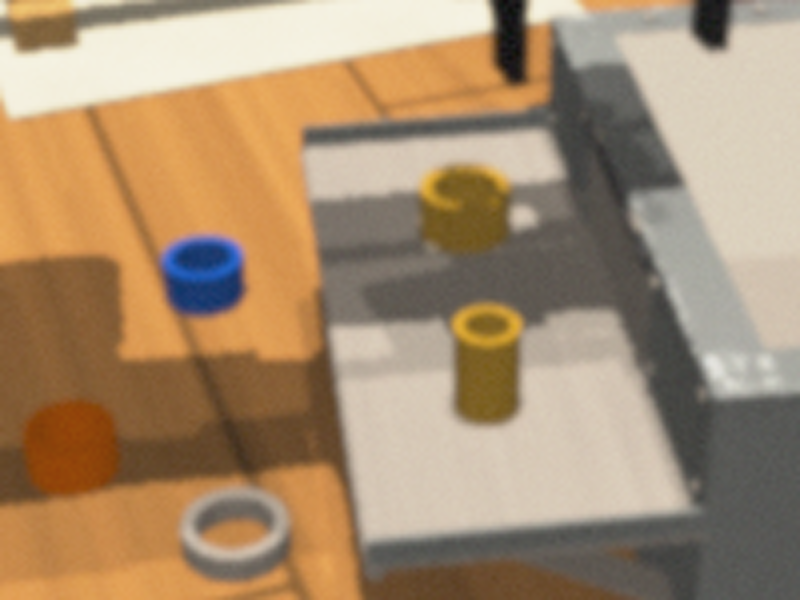

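The crop confirms it: short wide brass ring, top centre at crop (465,187) = side (336,217); sleeve top at (487,325) = (342,251). Depth is noisy at edges, so I'll intersect rays with the known heights.

```bash
cat >> h.py <<'E'
def rz(name,u,v,z):
    a=w(name,(u,v),0.);b=w(name,(u,v),1.);return (a+(b-a)*(z-a[2])/(b[2]-a[2]))
E
python3 - <<'E'
from h import *
for l,n,u,v,z in [("bush","side",336.2,216.7,.126),("slv","side",341.7,251.2,.144),("lipFarFront","side",296,202.5,.112),("lipNearFront","side",312,306,.112),("lipFarBack","side",357,198,.112),("lipNearBack","side",396,298,.112),
 ("roofFL","scene",203,268,.168),("roofFR","scene",408,262,.168),("roofBL","scene",198,380,.168),("roofBR","scene",443,372,.168),("roof nearfront","side",396.5,268,.168),("roof far front","side",359,174,.168)]:
    print(l,rz(n,u,v,z).round(4))
# robust fits: front face of box/roof edge by colour-free depth
for n in("side",):
    P=cloud(n,np.load(n+"d.npy"));Z=P[...,2]
    q=P[205:300,296:396].reshape(-1,3);q=q[(abs(q[:,2]-.1)<.008)&(q[:,0]>.4)&(q[:,0]<.7)&(abs(q[:,1]+.0)<.25)]
    print(len(q),np.median(q[:,2]));print(cv2.minAreaRect((q[:,:2]*1000).astype(np.float32)))
p=cv2.imread("pics/scene0.png");cv2.imwrite("pics/crop2.png",cv2.resize(p[230:390,190:450],None,fx=3,fy=3,interpolation=2))
E
```

```text
bush [0.5823 0.069  0.126 ]
slv [ 0.5401 -0.0698  0.144 ]
lipFarFront [0.531 0.177 0.112]
lipNearFront [ 0.4596 -0.1501  0.112 ]
lipFarBack [0.6604 0.1491 0.112 ]
lipNearBack [ 0.5906 -0.1779  0.112 ]
roofFL [ 0.5844 -0.1707  0.168 ]
roofFR [0.6733 0.1517 0.168 ]
roofBL [ 0.7872 -0.2107  0.168 ]
roofBR [0.8767 0.1042 0.168 ]
roof nearfront [ 0.5898 -0.1731  0.168 ]
roof far front [0.6642 0.1506 0.168 ]
6327 0.09992411756176145
((561.63232421875, 10.382080078125), (323.6346130371094, 137.93783569335938), 77.77819061279297)
```

View pics/crop2.png

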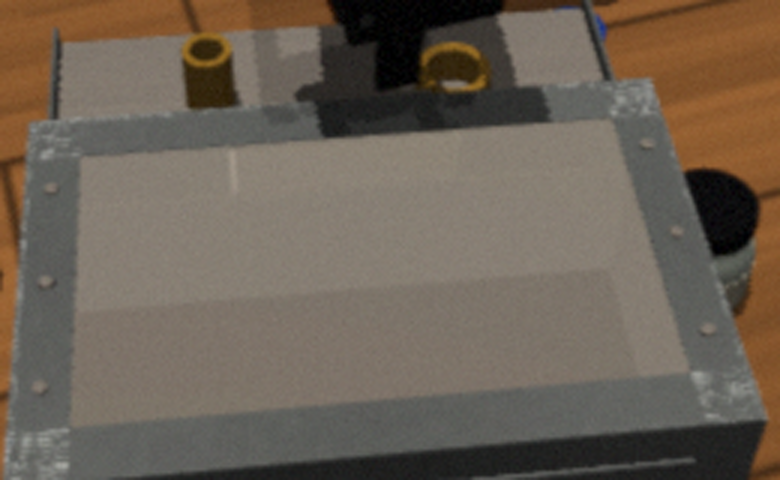

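Top centres in crop2: bush (455,66), sleeve (208,50), both consistent with the side view. The box is yawed -12.2° with the sill at about (0.627,-0.012). In the box frame the bush is at about (-61,+70) mm. I'll go above and behind it, with the tool turned to the box axes.

Request:
arm_command:
  plan:
    - [0,0,0,0.107,0,0,2.6]
    - [0,0,0,0.107,0,0,2.6]
    - [0.5,2.5,-1.4,0,0,0,2.6]
    - [0.5,2.5,-1.4,0,0,0,2.6]
    - [0.5,2.5,-1.4,0,0,0,2.6]
    - [0.5,2.4,-1.3,0,0,0,2.6]
    - [0,0,0,0,0,0,2.6]
    - [0,0,0,0,0,0,2.6]

```text
time: 1.1
position: [0.5894, 0.1106, 0.1974]
tool_rot: [0.078, 0.706, -0.079, 0.699]
ft_force: [0.5, 0.4, -0.1]
grip_width: 0.0269
```

```bash
cat >> h.py <<'E'
sill=np.array([.627,-.012]);yaw=np.radians(-12.2);B=np.array([[np.cos(yaw),-np.sin(yaw)],[np.sin(yaw),np.cos(yaw)]])
def box(p): return np.r_[(np.asarray(p)[:2]-sill)@B,p[2]].round(4)   # origin at sill x, z world
def wrist():
    o=robot.get_obs();p,d=optics.camera("wrist");i=optics.camera_info("wrist");K=np.array(i["mtx"]);T=np.array(i["tool_from_camera"])
    Rt=R.from_quat(o["tool_rot"]).as_matrix()
    def rz(u,v,z):
        a=Rt@T[:3,3]+o["position"];b=Rt@T[:3,:3]@np.array([(u-K[0,2])/K[0,0],(v-K[1,2])/K[1,1],1]);return a+b*(z-a[2])/b[2]
    def proj(P):
        c=T[:3,:3].T@(Rt.T@(np.asarray(P)-o["position"])-T[:3,3]);return (K@(c/c[2]))[:2]
    return o,p,d,rz,proj
def st(o):
    Rt=R.from_quat(o["tool_rot"]).as_matrix();print("t",round(o["time"],2),"tcp box",box(o["position"]),"world",o["position"].round(4),"x",Rt[:,0].round(3),"y in box",box(np.r_[sill+Rt[:2,1],Rt[2,1]]),"F",o["ft_force"].round(1),"w",o["grip_width"],"q",o["q"].round(2))
E
python3 - <<'E'
from h import *
o,p,d,f,pr=wrist();st(o);cv2.imwrite("pics/w1.png",p)
print("scene bush",box(rz("scene",341.7,252,.126)),"side",box(rz("side",336.2,216.7,.126)),"slv",box(rz("scene",259.3,246.7,.144)),box(rz("side",341.7,251.2,.144)))
E
```

```text
t 1.1 tcp box [-0.0627  0.1119  0.1974] world [0.5894 0.1106 0.1974] x [-0.009  0.    -1.   ] y in box [ 0.0099  0.9999 -0.002 ] F [ 0.5  0.4 -0.1] w 0.026892797640956444 q [-0.    0.53  1.52  0.    1.11  0.22]
scene bush [-0.0657  0.073   0.126 ] side [-0.0609  0.0698  0.126 ] slv [-0.0747 -0.0729  0.144 ] [-0.0728 -0.0749  0.144 ]
```

View pics/w1.png

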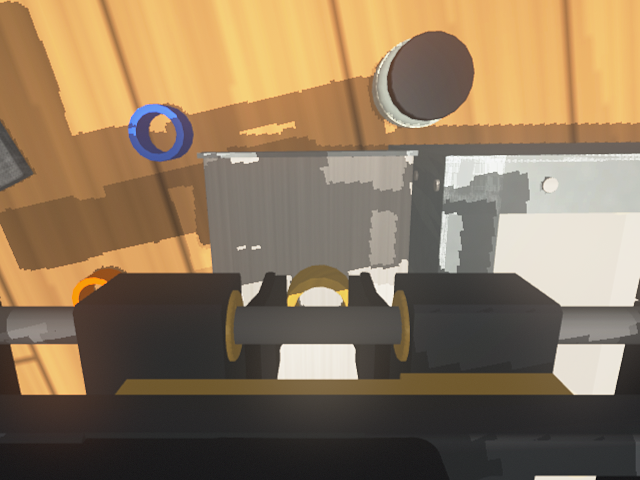

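The wrist picture shows the bush's outer (+y) arc at about (320,265), between the fingers (centre column ~318). The ledge end lip is along row 152 and the front plane at about column 413.

Run:
```python
from h import *
o,p,d,f,pr=wrist()
for n,u,v,z in [("bush arc +y edge",320,265,.126),("bush left",289,295,.126),("bush right",349,295,.126),("lip front",203,153,.112),("lip/plane",414,152,.112),("roof corner front",445,155,.168),("roof front low",440,265,.168)]: print(n,box(f(u,v,z)))
```

```text
bush arc +y edge [-0.0621  0.1021  0.126 ]
bush left [-0.0818  0.0822  0.126 ]
bush right [-0.0439  0.082   0.126 ]
lip front [-0.1331  0.1699  0.112 ]
lip/plane [-0.0044  0.1693  0.112 ]
roof corner front [-0.0026  0.1707  0.168 ]
roof front low [-0.0012  0.1161  0.168 ]
```

Request:
arm_command:
  plan:
    - [0,0.9,0,0,0,0,2.6]
    - [2.0,0,0,0,0,0,2.6]
    - [2.0,0,0,0,0,0,2.6]
    - [2.0,0,0,0,0,0,2.6]
    - [1.4,0,0,0,0,0,2.6]
    - [0.9,0,0,0,0,0,2.6]
    - [0,0,0,0,0,0,2.6]

```text
time: 2.08
position: [0.5955, 0.1179, 0.1138]
tool_rot: [0.081, 0.703, -0.08, 0.702]
ft_force: [-0.2, 0.2, 0.0]
grip_width: 0.0261
```

Run:
```python
from h import *
st(robot.get_obs())
```

```text
t 2.08 tcp box [-0.0582  0.1203  0.1138] world [0.5955 0.1179 0.1138] x [-0.002  0.001 -1.   ] y in box [1.590e-02 9.999e-01 4.000e-04] F [-0.2  0.2  0. ] w 0.026144965278476893 q [0.01 0.64 1.57 0.   0.93 0.24]
```

Request:
arm_command:
  plan:
    - [0.3,0,-0.4,-0.016,0,0,2.6]
    - [0,-0.5,0,0,0,0,2.6]
    - [0,-0.5,0,0,0,0,2.6]
    - [0,-0.5,0,0,0,0,2.6]
    - [0,-0.5,0,0,0,0,2.6]
    - [0,-0.5,0,0,0,0,2.6]
    - [0,-0.5,0,0,0,0,2.6]
    - [0,-0.5,0,0,0,0,2.6]
    - [0,-0.5,0,0,0,0,2.6]
    - [0,0,0,0,0,0,2.6]

```text
time: 3.32
position: [0.5839, 0.0769, 0.1128]
tool_rot: [0.076, 0.702, -0.074, 0.704]
ft_force: [-0.6, 0.7, 0.5]
grip_width: 0.0259
```

Run:
```python
from h import *
st(robot.get_obs())
p,d=optics.camera("side");cv2.imwrite("pics/s2.png",cv2.resize(p[150:330,260:500],None,fx=3,fy=3,interpolation=2))
```

```text
t 3.33 tcp box [-0.0609  0.0778  0.1128] world [0.5839 0.0769 0.1128] x [ 0.002  0.001 -1.   ] y in box [-4.0e-04  1.0e+00  1.8e-03] F [-0.6  0.7  0.5] w 0.025859176441377522 q [-0.06  0.62  1.62  0.    0.89  0.15]
```

View pics/s2.png

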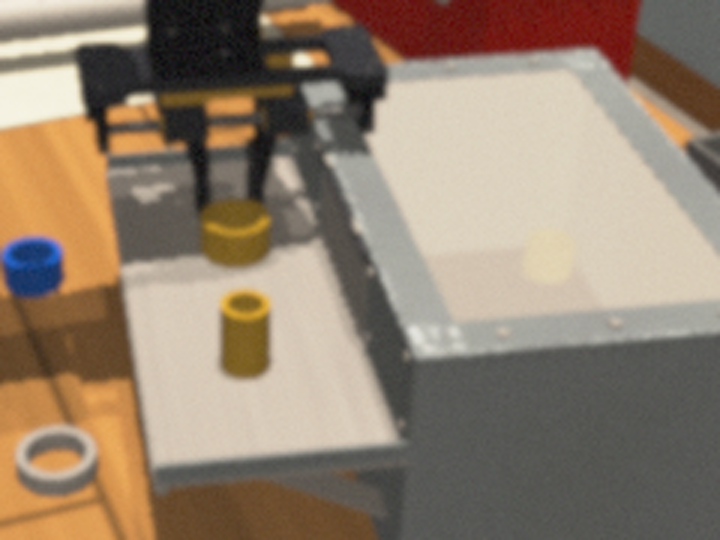

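The side crop shows the bush seated against both fingertips at crop (236,222), sliding cleanly; the sleeve is untouched at (245,335). Continuing to the middle.

Request:
arm_command:
  plan:
    - [0,-0.5,0,0,0,0,2.6]
    - [0,-0.5,0,0,0,0,2.6]
    - [0,-0.5,0,0,0,0,2.6]
    - [0,-0.5,0,0,0,0,2.6]
    - [0,-0.5,0,0,0,0,2.6]
    - [0,-0.5,0,0,0,0,2.6]
    - [0,-0.5,0,0,0,0,2.6]
    - [0,-0.5,0,0,0,0,2.6]
    - [0,-0.5,0,0,0,0,2.6]
    - [0,-0.2,0,0,0,0,2.6]
    - [0,0,0,0,0,0,2.6]

```text
time: 4.75
position: [0.5735, 0.028, 0.1128]
tool_rot: [0.076, 0.702, -0.074, 0.704]
ft_force: [0.7, 0.4, -0.0]
grip_width: 0.0265
```

Run:
```python
from h import *
st(robot.get_obs())
```

```text
t 4.75 tcp box [-0.0608  0.0278  0.1128] world [0.5735 0.028  0.1128] x [ 0.003  0.002 -1.   ] y in box [-4.0e-04  1.0e+00  2.3e-03] F [ 0.7  0.4 -0. ] w 0.026484566808305195 q [-0.15  0.61  1.66  0.    0.87  0.06]
```

Request:
arm_command:
  plan:
    - [0,1.0,0,0,0,0,2.6]
    - [-1,0.7,0,0,0,0,2.6]
    - [-2.5,0,0,0,0,0,2.6]
    - [-2.5,0,0,0,0,0,2.6]
    - [0,-2.1,-2.1,0,0,0,2.6]
    - [0,-2.1,-2.2,0,0,0,2.6]
    - [0,0,0,-0.175,0,0,2.6]
    - [0,0,0,-0.175,0,0,2.6]
    - [0,0,0,-0.175,0,0,2.6]
    - [0,0,0,-0.175,0,0,2.6]
    - [0,0,0,-0.175,0,0,2.6]
    - [0,0,0,-0.175,0,0,2.6]

```text
time: 6.25
position: [0.5281, 0.0188, 0.1824]
tool_rot: [-0.304, 0.636, 0.299, 0.643]
ft_force: [0.1, -0.4, -0.2]
grip_width: 0.0261
```

Request:
arm_command:
  plan:
    - [0,0,0,-0.175,0,0,2.6]
    - [0,0,0,-0.175,0,0,2.6]
    - [0,0,0,-0.175,0,0,2.6]
    - [0,0,0,0,0,0,2.6]

```text
time: 6.75
position: [0.5294, 0.0212, 0.1855]
tool_rot: [-0.467, 0.531, 0.458, 0.539]
ft_force: [-0.7, -0.4, 0.3]
grip_width: 0.0264
```

Run:
```python
from h import *
o,p,d,f,pr=wrist();st(o);cv2.imwrite("pics/w2.png",p)
```

```text
t 6.75 tcp box [-0.1024  0.0118  0.1855] world [0.5294 0.0212 0.1855] x [ 0.017 -0.002 -1.   ] y in box [-0.9975 -0.0681 -0.0167] F [-0.7 -0.4  0.3] w 0.026376273851897333 q [-0.17  0.44  1.72  0.    0.96 -1.6 ]
```

View pics/w2.png

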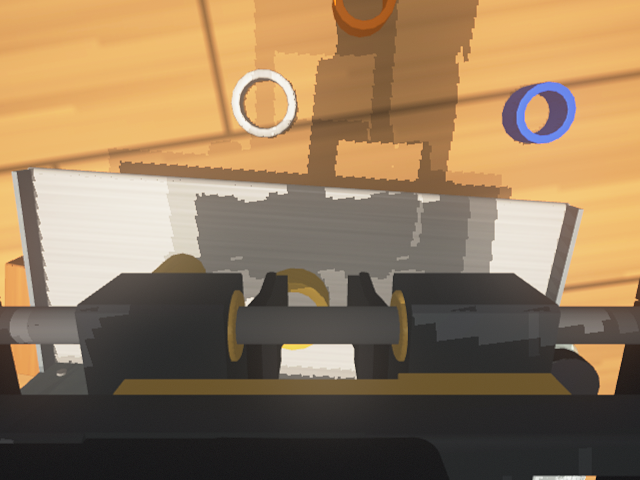

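Bush arc at (300,268), about 18 px left of the finger centre (318): shift tool z by -1.2 cm. I'll correct the yaw and tilt the tips forward about 0.28 rad.

Request:
arm_command:
  plan:
    - [0,0,-1.2,0.068,0,0,2.6]
    - [0,0,0,0,0,-0.14,2.6]
    - [0,0,0,0,0,-0.14,2.6]
    - [0,0,0,0,0,0,2.6]

```text
time: 7.3
position: [0.5287, 0.0097, 0.1867]
tool_rot: [-0.519, 0.479, 0.352, 0.615]
ft_force: [0.5, 0.8, -0.5]
grip_width: 0.0256
```

Run:
```python
from h import *
st(robot.get_obs())
```

```text
t 7.3 tcp box [-0.1007  0.0005  0.1867] world [0.5287 0.0097 0.1867] x [ 0.294 -0.064 -0.954] y in box [-0.9536  0.013  -0.3009] F [ 0.5  0.8 -0.5] w 0.02563714495144691 q [-0.19  0.36  1.94 -0.01  0.54 -1.52]
```

Request:
arm_command:
  plan:
    - [-0.2,0.6,0,0,0,0,2.6]
    - [1.8,0.57,0,0,0,0,2.6]
    - [1.8,0.57,0,0,0,0,2.6]
    - [1.8,0.57,0,0,0,0,2.6]
    - [1.3,0.4,0,0,0,0,2.6]
    - [0.4,0.12,0,0,0,0,2.6]
    - [0,0,0,0,0,0,2.6]

```text
time: 8.18
position: [0.5331, 0.0096, 0.1137]
tool_rot: [-0.518, 0.478, 0.349, 0.617]
ft_force: [-0.0, -0.0, 0.1]
grip_width: 0.0261
```

Run:
```python
from h import *
st(robot.get_obs())
p,d=optics.camera("side");cv2.imwrite("pics/s3.png",cv2.resize(p[150:330,260:500],None,fx=3,fy=3,interpolation=2))
```

```text
t 8.18 tcp box [-0.0964  0.0012  0.1137] world [0.5331 0.0096 0.1137] x [ 0.299 -0.065 -0.952] y in box [-0.9519  0.0193 -0.3057] F [-0.  -0.   0.1] w 0.026119639034165976 q [-0.19  0.51  1.99 -0.02  0.33 -1.5 ]
```

View pics/s3.png

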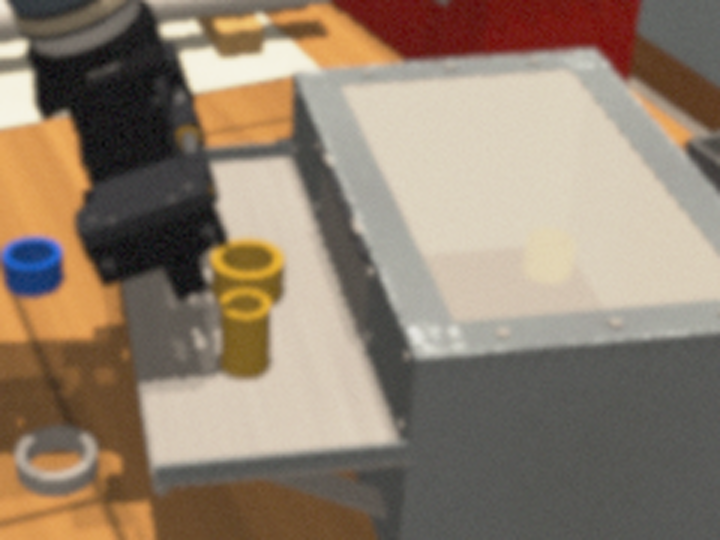

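Bush at crop (247,262), midway ahead of the fingertips; the sleeve still stands at (245,335). Pushing in now.

Request:
arm_command:
  plan:
    - [0.35,-0.43,0,0,0,0,2.6]
    - [0.15,-0.48,0,0,0,0,2.6]
    - [0.15,-0.48,0,0,0,0,2.6]
    - [0.15,-0.48,0,0,0,0,2.6]
    - [0.15,-0.48,0,0,0,0,2.6]
    - [0.15,-0.48,0,0,0,0,2.6]
    - [0.15,-0.48,0,0,0,0,2.6]
    - [0.15,-0.48,0,0,0,0,2.6]
    - [0.15,-0.48,0,0,0,0,2.6]
    - [0.15,-0.48,0,0,0,0,2.6]

```text
time: 9.48
position: [0.5846, -0.0025, 0.113]
tool_rot: [-0.518, 0.479, 0.349, 0.617]
ft_force: [-2.2, 0.9, 0.5]
grip_width: 0.0261
```

Run:
```python
from h import *
st(robot.get_obs())
p,d=optics.camera("side");cv2.imwrite("pics/s4.png",cv2.resize(p[150:330,260:500],None,fx=3,fy=3,interpolation=2))
```

```text
t 9.47 tcp box [-0.0434  0.0003  0.113 ] world [ 0.5846 -0.0025  0.113 ] x [ 0.298 -0.064 -0.952] y in box [-0.9523  0.0193 -0.3045] F [-2.2  0.9  0.5] w 0.026121290809210457 q [-0.19  0.55  1.87 -0.02  0.41 -1.52]
```

View pics/s4.png

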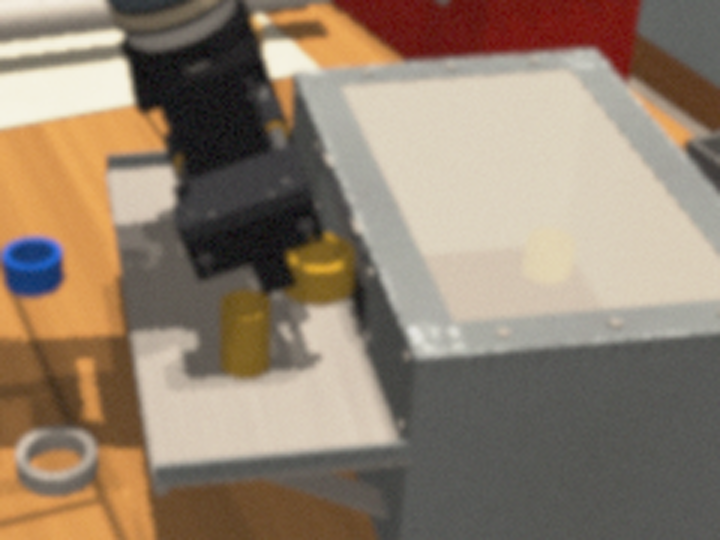

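The bush, at crop (320,255), is meeting the flap (force about 2 N); the sleeve is untouched. Continuing through the mouth.

Request:
arm_command:
  plan:
    - [0.15,-0.48,0,0,0,0,2.6]
    - [0.15,-0.48,0,0,0,0,2.6]
    - [0.15,-0.48,0,0,0,0,2.6]
    - [0.15,-0.48,0,0,0,0,2.6]
    - [0.15,-0.48,0,0,0,0,2.6]
    - [0.15,-0.48,0,0,0,0,2.6]
    - [0.12,-0.38,0,0,0,0,2.6]
    - [0,0,0,0,0,0,2.6]

```text
time: 10.52
position: [0.6232, -0.0117, 0.1144]
tool_rot: [-0.519, 0.477, 0.347, 0.618]
ft_force: [-1.3, 0.4, -0.4]
grip_width: 0.0259
```

Run:
```python
from h import *
st(robot.get_obs())
p,d=optics.camera("scene");q,_=optics.camera("side")
cv2.imwrite("pics/s5.png",np.hstack([cv2.resize(p[230:390,190:450],(400,246)),cv2.resize(q[150:330,260:500],(400,246))]))
```

```text
t 10.53 tcp box [-0.0038 -0.0005  0.1144] world [ 0.6232 -0.0117  0.1144] x [ 0.303 -0.066 -0.951] y in box [-0.9505  0.0196 -0.3102] F [-1.3  0.4 -0.4] w 0.0259313987484396 q [-0.19  0.59  1.78 -0.01  0.46 -1.52]
```

View pics/s5.png

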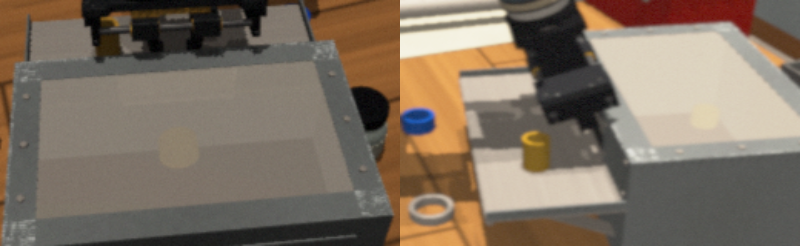

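A pale ring has appeared inside the box at (178,148) in the left half: the bush, seen through the roof. The ledge shows only the sleeve. Drawing the hand back.

Request:
arm_command:
  plan:
    - [-0.3,0.95,0,0,0,0,2.6]
    - [-0.3,0.95,0,0,0,0,2.6]
    - [-0.3,0.95,0,0,0,0,2.6]
    - [-0.3,0.95,0,0,0,0,2.6]
    - [-0.3,0.95,0,0,0,0,2.6]
    - [-0.3,0.95,0,0,0,0,2.6]
    - [-0.3,0.95,0,0,0,0,2.6]
    - [-0.3,0.95,0,0,0,0,2.6]
    - [-2.5,0,0,0,0,0,2.6]
    - [-2.5,0,0,0,0,0,2.6]
    - [-2.5,0,0,0,0,0,2.6]
    - [0,0,0,0,0,0,2.6]

```text
time: 12.12
position: [0.5124, 0.0141, 0.1858]
tool_rot: [-0.518, 0.479, 0.349, 0.617]
ft_force: [0.5, -0.4, -0.5]
grip_width: 0.026
```

Request:
arm_command:
  plan:
    - [0,0,0,0,0,0,2.6]
    - [0,0,0,0,0,0,2.6]
    - [0,0,0,0,0,0,2.6]
    - [0,0,0,0,0,0,2.6]
    - [0,0,0,0,0,0,2.6]
    - [0,0,0,0,0,0,2.6]
    - [0,0,0,0,0,0,2.6]
    - [0,0,0,0,0,0,2.6]
    - [0,0,0,0,0,0,2.6]
    - [0,0,0,0,0,0,2.6]
    - [0,0,0,0,0,0,2.6]
    - [0,0,0,0,0,0,2.6]

```text
time: 13.62
position: [0.5115, 0.014, 0.1827]
tool_rot: [-0.517, 0.48, 0.35, 0.616]
ft_force: [-0.3, 0.3, -0.4]
grip_width: 0.0258
```

Run:
```python
from h import *
st(robot.get_obs())
p,d=optics.camera("scene");q,_=optics.camera("side")
print("bush?",box(rz("scene",306,326,.03)))
cv2.imwrite("pics/s6.png",np.hstack([cv2.resize(p[230:390,190:450],(400,246)),cv2.resize(q[150:330,260:500],(400,300))[:246]]))
```

```text
t 13.62 tcp box [-0.1184  0.001   0.1827] world [0.5115 0.014  0.1827] x [ 0.294 -0.064 -0.954] y in box [-0.9536  0.0196 -0.3004] F [-0.3  0.3 -0.4] w 0.02579865742691904 q [-0.19  0.35  1.98 -0.02  0.51 -1.51]
bush? [0.0189 0.0005 0.03  ]
```

View pics/s6.png

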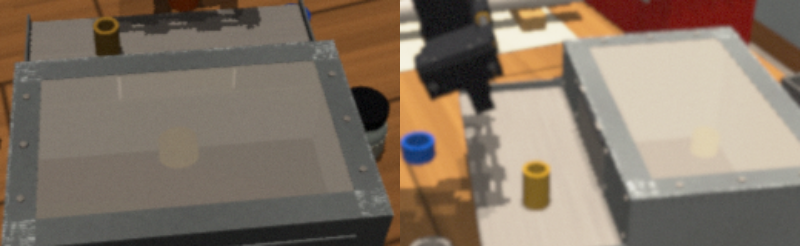

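Flap opening looks shut and the sleeve stands. The bush's height in the box is still uncertain, so I'll triangulate it by differencing both views against the start pictures.

Run:
```python
from h import *
out=[]
for n,(x0,x1,y0,y1) in dict(scene=(190,450,250,390),side=(350,530,165,265)).items():
    b=cv2.imread(f"pics/{n}0.png");a,d=optics.camera(n)
    for im in(b,a):
        c=im[y0:y1,x0:x1].astype(float); L=c.mean(-1); S=c[...,2]-c[...,0]
        out.append(cv2.resize(np.clip((S-S.mean())*5+128,0,255).astype(np.uint8),(400,215 if n=="scene" else 222),interpolation=2))
    df=(a.astype(float)-b)[y0:y1,x0:x1];m=cv2.GaussianBlur(df[...,2]-df[...,0],(0,0),2)
    t=m>8;k,l,s,c=cv2.connectedComponentsWithStats(t.astype(np.uint8))
    for j in range(1,k):
        if s[j,4]>30: print(n,s[j]+[x0,y0,0,0,0],c[j]+[x0,y0],[box(rz(n,*(c[j]+[x0,y0]),z)).tolist() for z in(.02,.04,.06,.1)])
cv2.imwrite("pics/s7.png",np.vstack([np.hstack(out[:2]),np.hstack(out[2:])]))
```

```text
scene [289 250  39  13 409] [310.06112469 256.14914425] [[-0.1672, 0.027, 0.02], [-0.1471, 0.0248, 0.04], [-0.127, 0.0226, 0.06], [-0.0868, 0.0182, 0.1]]
scene [294 313  24  26 495] [305.5030303  325.70505051] [[0.0105, 0.0004, 0.02], [0.0258, -0.0011, 0.04], [0.0411, -0.0025, 0.06], [0.0717, -0.0055, 0.1]]
side [391 165  16  18 188] [397.82446809 171.85638298] [[0.1728, 0.4641, 0.02], [0.1609, 0.4235, 0.04], [0.149, 0.383, 0.06], [0.1253, 0.302, 0.1]]
side [350 175   5  18  81] [351.82716049 183.39506173] [[0.0326, 0.4134, 0.02], [0.0254, 0.3746, 0.04], [0.0182, 0.3358, 0.06], [0.0039, 0.2581, 0.1]]
side [350 215  23  37 612] [358.96078431 234.3627451 ] [[0.0046, 0.161, 0.02], [-0.0016, 0.1306, 0.04], [-0.0079, 0.1002, 0.06], [-0.0203, 0.0395, 0.1]]
```

View pics/s7.png

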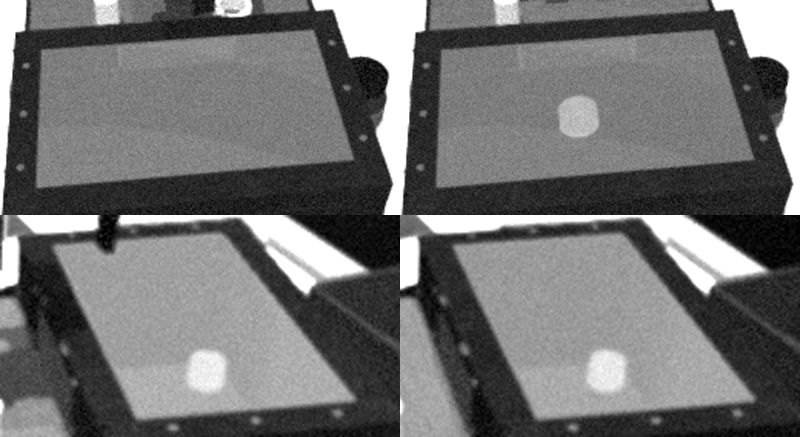

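Run:
```python
from h import *
workorder.hand_in()
```

```text
the job is handed in; nothing more can be done
```

I slid the short wide brass bush along the ledge to the middle of the mouth with two spread fingertips, then pushed it in against the flap until it dropped. I drew the hand back clear of the box and handed the job in at about 14 s.

**Bush:** it is gone from the ledge. In the scene camera it shows inside the box at (306,326), y ≈ 0. The line of sight does not fit it standing upright. It fits lying on its side against the front wall, centre about 28 mm above the bench. The side camera cannot see that spot, so the height rests on one view. The pale shape the side camera does see in the box was there from the start.

**Flap:** I only judged this by eye. The mouth looks empty and the same as before the push, but I did not measure the flap angle.

**Sleeve and surroundings:** the sleeve still stands at its place. The hand is clear of the box, with wrist force readings under 1 N. The arm never went near the things on the bench, and I did not measure them again.

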